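# Screw the riser's levelling foot down onto its packer

### The job

Fetch the yellow-handled steel packer and slide it flat along the desk under the raised levelling foot of the monitor riser, its square pad centred below the foot. Then screw the foot down with its black knob until it just touches and lightly bears on the packer, without overtightening, and let go. Leave the tape, can and pen cup alone.

Things in the scene. Friction and masses are not known exactly. Their poses are not given: they have to be found in the camera images.
- riser: monitor riser fixed to the desk, white board 18 mm thick, top 100 mm up. Origin on the desk under the screw axis of its left front levelling foot; at yaw 0 x points away from the robot, y left, z up. Board: x -20 to 200, y -420 to -60 mm. A dark lug 36 mm wide runs from it to y = 15 mm, 82 to 100 mm up. Legs: panel at y = -400 mm, post at x = 190, y = -100 mm. A flat tablet and notes lie on top
- foot_axis (a point): point on the desk exactly below the foot's screw axis (the riser's origin and axes). The foot is a black rubber disc 42 mm wide with three nubs beneath, on a stud through the lug. At the start its lowest points are 12 to 17 mm above the desk, not known better: the rubber is pushed onto the stud by an unknown amount. Foot, stud and knob turn and sink together
- knob_grip (a point): centre of the grip zone of the knob, on the screw axis above the lug: an upright round black knob, 34 mm in diameter, 30 mm tall, from 20 mm below to 10 mm above this point, white stripe on top. 138 mm above the desk when its joint reads 0; sinks as it is turned down
- knob (a joint): turn of the knob in rad, growing clockwise seen from above, which lowers knob and foot by 12 mm a turn (1.9 mm per rad). Range 0 to 6.28, start 0 to 0.5; stays where left. Running friction 0.05 to 0.08 N m. Once bearing, the springy rubber loads up by about 11 N per mm (20 N per rad) and rubs, adding 0.005 to 0.013 N m per N. Wanted: a few newtons, at most 12
- packer: loose steel packer, about 0.5 kg, lying flat: a square pad 64 x 64 mm, 10 mm thick, with a black circle on top; origin at the centre of the pad's underside, z up. From the pad a yellow tongue 30 mm wide and 10 mm thick runs along -x to x = -132 mm
- packer_grip (a point): grip point on the packer's upright yellow fin: 36 mm long in the packer's x, 14 mm thick in its y, from 10 to 52 mm above the desk, centred at x = -110 mm from the pad's centre; this point is 35 mm above the desk
- tape: blue tape roll lying flat, 100 mm in diameter, 25 mm high, origin under its centre; not to be disturbed
- can: green drinks can, 66 mm in diameter, 120 mm high, origin under its centre; not to be disturbed
- pencup: white paper cup with pens, 80 mm in diameter, about 130 mm high with the pens, origin under its centre; not to be disturbed
Mind the look-alikes: they are no part of the job. Leave any purple look-alike of the packer alone.

How it is judged:
By the outcome, as a careful person would: the job done as asked, in the order asked, and still so for the second after the job is handed in, with the robot touching nothing.
It also fails if it takes over 72 s, if anything falls off the work surface, if the arm or the gripper's body presses on something with over 40 N, if the wrist force passes 120 N, or if a joint passes its speed limit or range.

### The arm

A 6-joint arm with a two-finger parallel gripper is mounted at the origin on the work surface. World frame = base frame: x ahead of the robot, y to its left, z up, the work surface at z = 0. Lengths are in mm, angles in rad, forces in N, time in s.
With the tool pointing down it reaches from about 325 to 900 mm from the base axis. Payload 6.1 kg.
Tool frame: the origin (TCP) lies at the very end of the fingers, on their centre line; the grasp point (between the pads) lies robot.hold_point_z behind it (robot.hold_point_z is the distance from the TCP to the grasp point, in mm); x points along the fingers, y is the direction in which the jaws open and shut, and the axes are right-handed (so a half turn about x gives the same grasp; the last joint's range is limited). The gripper opens to 85 mm and grips with 20 to 120 N. Pads are 22 mm wide; open, the fingers measure 114 mm over their backs; the gripper's body (76 mm by 85 mm) begins 54 mm behind the grasp point. The pads swing forward as they close: fully open they stand 13 mm farther back than shut.
Start: joints at [-1.438, 0.22, 1.526, -0, 1.395, -0.126], TCP at [159.944, -604.18, 231.3] pointing down, gripper open.
Joint ranges: [-2.98, 2.98], [-0.91, 2.08], [0.09, 2.57], [-1.24, 4.39], [0.2, 2.65], [-2.68, 2.68]. Speed limits (rad/s): [2.57, 2.57, 3.01, 3.14, 3.14, 3.14].

### API

Orientations are given as [roll, pitch, yaw] about the fixed x, y, z axes, in that order (R = Rz(yaw) Ry(pitch) Rx(roll)).
In Python, from rig import monitor, get_image, robot, finder gives the robot as it stands.
- The arm moves only by the shell command python3 -m creep 'ROWS'. ROWS is JSON, one flat list of numbers, 5 for each row, row after row: the finger opening in mm, from 0 to 85.4, then the shift along the tool's x, y, z in mm, then the turn about the tool's x in degrees. A call has 1 to 8 rows; each row shifts and turns the commanded pose from where the row before left it, along the tool's axes as they then stand; what a row does not reach is not made up. A row lasts 1/10 s, in which the tool goes at most 50 mm and 8.59 degrees, less where a joint would pass 70% of its speed; a pose out of reach is approached as far as the arm can. A call is refused whole if a number of a shift passes 50 or a number of a turn 8.59, either way. A call with a gripper value outside its range is refused whole. The fingers move at their own pace and stop on an object; the grip force is fixed at half the most. Time passes only in rows, so rows that do not move let the fingers close. It gives the time, the measured TCP pose, the force and the opening at its end, in the units of the state.
- monitor.get_obs(): the state, without advancing time (a new reading comes with each control period).
- get_image(name): name is "side" or "top" or "wrist"; returns a dict with "image" (400x640x3 uint8, red, green, blue), "depth" (400x640 float32, mm along the optical axis (not along the pixel's ray), 0 where there is no reading), "K" (3x3 intrinsics, pixels), "distortion" ([k1, k2, p1, p2, k3] as OpenCV has them; the pictures are not rectified), "R" (3x3) and "t" (3): a world point X has camera coordinates R X + t. Camera axes: x right, y down, z forward; pixel columns grow to the right and rows downward; lengths in mm; the calibration is good to about 2 mm. A picture is of the moment at which its call begins.
- robot.sign_off(): hands the job in, once; it reports no verdict.
Trained networks look in a picture, given as the dict that the camera call returned (one of the last four; its "shot" number tells which), for a name from the list of things; names that differ only in an ending like _2 or _b are one class to them, and where a whole thing is asked for, a point or a joint stands for the part that bears it (a point fixed in the world has none). Each returns a list of dicts, best first, with "confidence" (0 to 1); they miss things now and then, are a little off and sometimes report something else, mostly with a low value. They report only what shows in the picture. A call takes as long as a camera call. They do not tell look-alikes from the thing itself.
- finder.boxes_of(picture, target): "extent" ([centre column, centre row, width, height] in pixels, round what is visible of it).
The state is a dict: "time_s": time; "joint_positions": joint angles; "dq": joint speeds; "effort": joint torques, N m; "tcp_pos": TCP position; "orientation": TCP orientation; "contact_force": force on the tool from outside, world axes, zero at the start; "ft_torque": the same for the moment, N m; "width": finger opening in mm.
Only numpy, scipy, OpenCV 4.12 (cv2) and the standard library are available. Lean on these libraries where they do the work, as an engineer would, in place of code of your own. Each camera call takes 0.05 s, during which the arm holds its last target. There are 200 camera calls.

## Working session

There is one attempt and no reset: what is moved stays moved. The work goes in short steps, Python scripts to look and compute and a shell command to move; the robot and the scene stay as the last step left them, time stands still between calls to the robot, and variables do not carry over. Pictures are saved under pics/ and viewed, on a budget of 10 in all, crops included, one or two more only if the job needs it, and the job is handed in when it is done.

```bash
mkdir -p pics; cat > h.py <<'E'
import numpy as np, cv2
from rig import monitor, get_image, robot, finder
def ray(p,uv):
    n=cv2.undistortPoints(np.array([[uv]],float),np.array(p["K"]),np.array(p["distortion"],float))[0,0]
    R=np.array(p["R"]);return -R.T@np.array(p["t"]),R.T@np.array([n[0],n[1],1.])
def onz(p,uv,z):
    o,d=ray(p,uv);return o+d*(z-o[2])/d[2]
def proj(p,X):
    rv=cv2.Rodrigues(np.array(p["R"]))[0]
    return cv2.projectPoints(np.array(X,float).reshape(-1,3),rv,np.array(p["t"],float),np.array(p["K"]),np.array(p["distortion"],float))[0][:,0]
def save(im,n): cv2.imwrite("pics/"+n+".png",cv2.cvtColor(im,cv2.COLOR_RGB2BGR))
def dz(p,uv):
    o,d=ray(p,uv);u,v=int(uv[0]),int(uv[1]);return o+d*np.median(p["depth"][v-1:v+2,u-1:u+2])
E
python3 - <<'E'
from h import *
o=monitor.get_obs();print(o, robot.hold_point_z)
t=get_image("top");s=get_image("side")
save(t["image"],"top1");save(s["image"],"side1")
for n,p in(("top",t),("side",s)):
  for g in["packer","packer_grip","knob","riser","tape","can","pencup"]:
    for b in finder.boxes_of(p,g)[:3]:
      e=b["extent"];print(n,g,round(b["confidence"],2),np.round(e),np.round(dz(p,e[:2])),np.round(onz(p,e[:2],0)))
E
```

```text
{'time_s': 0.0, 'joint_positions': array([-1.43810789e+00,  2.21226841e-01,  1.52760980e+00,  3.00810836e-05,
        1.39467424e+00, -1.26107653e-01]), 'dq': array([ 0.00048412, -0.0006436 ,  0.00069007,  0.00192568,  0.00128816,
        0.00114586]), 'effort': array([ 5.38395179e-04, -4.96902895e+01, -3.89399815e+01,  1.02335773e-04,
        1.11323060e-02,  3.21667949e-05]), 'tcp_pos': array([ 159.87014895, -603.59272925,  230.19948056]), 'orientation': array([-1.71233659,  1.56887787,  1.68804686]), 'contact_force': array([-0.31093893,  0.44908545, -0.36027039]), 'ft_torque': array([0.10456195, 0.00899677, 0.02868896]), 'width': 85.20927781986049} 18.700000000000003
top packer 0.76 [227. 221.  35.  67.] [516. 229.   9.] [518. 231.   0.]
top packer 0.76 [158. 209.  70.  49.] [552. 409.   8.] [553. 413.   0.]
top packer 0.57 [220. 306.  74.  30.] [309. 242.   8.] [308. 244.   0.]
top packer_grip 0.8 [224. 309.  69.  32.] [302. 234.   8.] [301. 236.   0.]
top packer_grip 0.69 [225. 220.  35.  69.] [520. 236.   8.] [522. 238.   0.]
top packer_grip 0.61 [158. 211.  67.  46.] [546. 410
[... 664 characters left out ...]
] [546. 420.   0.]
side packer_grip 0.9 [290. 128.  31.  44.] [548. 415.   8.] [549. 425.   0.]
side packer_grip 0.89 [220. 182.  33.  48.] [310. 231.  10.] [309. 241.   0.]
side packer_grip 0.71 [294. 165.  61.  22.] [523. 249.   7.] [525. 257.   0.]
side knob 0.83 [360. 256.  17.  48.] [ 587. -165.  101.] [613. -98.  -0.]
side knob 0.47 [438. 317. 177. 164.] [ 688. -347.  111.] [ 730. -297.    0.]
side riser 0.91 [439. 316. 184. 167.] [ 694. -341.  101.] [ 732. -296.    0.]
side tape 0.62 [291. 372.  50.  55.] [ 394. -334.   -1.] [ 394. -334.    0.]
side can 0.72 [392. 157.  30.  48.] [767. 122.  91.] [809. 213.   0.]
side pencup 0.78 [349. 116.  23.  43.] [707. 321.  92.] [743. 435.   0.]
```

View pics/top1.png

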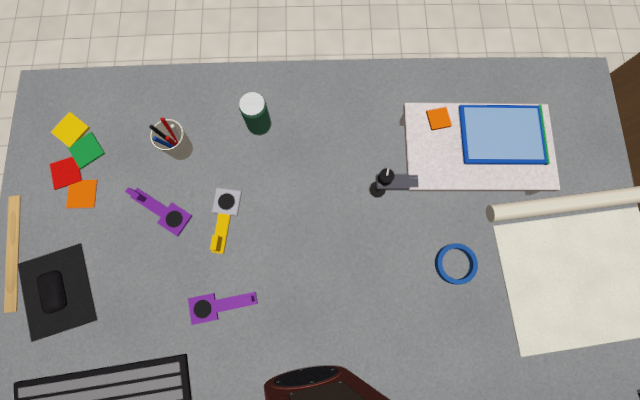

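View pics/side1.png

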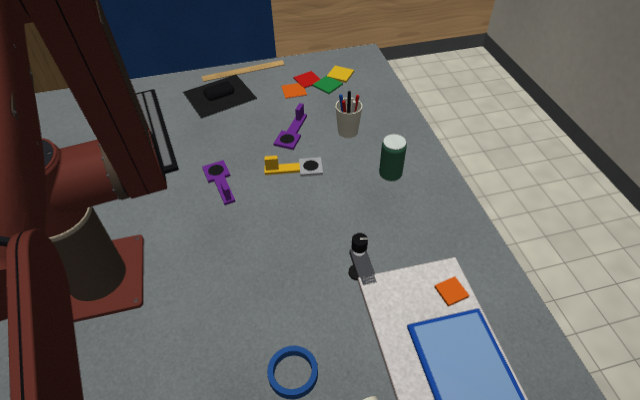

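The yellow packer shows at top (227,221) and side (294,166). The purple look-alikes are at top (158,209) and (220,306), so I choose the yellow one. The knob is at top (386,177) and the foot at about (378,188). Next I'll take a close crop and finer measurements.

```bash
cat > meas.py <<'E'
from h import *
def packer(p,box):
    x0,y0,x1,y1=box
    h=cv2.cvtColor(p["image"],cv2.COLOR_RGB2HSV);m=np.zeros(h.shape[:2],bool);m[y0:y1,x0:x1]=True
    hh,ss,vv=h[...,0].astype(int),h[...,1],h[...,2]
    yel=m&(hh>18)&(hh<32)&(ss>150)&(vv>60)
    blk=(m&(vv<60)&(ss<120)).astype(np.uint8)
    n,l,st,c=cv2.connectedComponentsWithStats(blk)
    i=1+np.argmax(st[1:,4]);return yel,c[i],st[i]
E
python3 - <<'E'
from meas import *
t=get_image("top");s=get_image("side")
for n,p,b in(("top",t,(205,180,250,262)),("side",s,(255,145,330,185))):
    y,c,st=packer(p,b);print(n,c,st,onz(p,c,10))
    ys,xs=np.where(y);P=np.array([onz(p,(u,v),10) for u,v in zip(xs,ys)])
    X=np.array([dz(p,(u,v)) for u,v in zip(xs,ys)]);top=X[:,2]>40;low=X[:,2]<18
    print(len(xs),top.sum(),low.sum(),X[top].mean(0) if top.any() else 0,X[:,2].max(), X[low].mean(0))
    d=X[low].mean(0)-onz(p,c,10);print("yaw",np.arctan2(-d[1],-d[0]))
# knob
for n,p,c in(("top",t,(386,177)),("side",s,(360,243))):
    u,v=c;im=p["image"][v-20:v+25,u-20:u+20];
    b=((im.max(2)<45)).astype(np.uint8);N,l,stt,cc=cv2.connectedComponentsWithStats(b)
    for i in range(1,N):
        if stt[i,4]>20: print(n,stt[i],cc[i]+[u-20,v-20],onz(p,cc[i]+[u-20,v-20],147))
# board edges in top view (z=100)
for q in((406,103),(548,103),(558,189),(408,189)):print(q,onz(t,q,100))
R=cv2.Rodrigues(np.zeros(3))[0]
from scipy.spatial.transform import Rotation as Ro
o=monitor.get_obs();print(np.round(Ro.from_euler("xyz",o["orientation"]).as_matrix(),3))
a=cv2.resize(t["image"][165:265,195:265],None,fx=5,fy=5,interpolation=2);b=cv2.resize(t["image"][165:205,350:430],None,fx=5,fy=5,interpolation=2)
w=np.zeros((500,760,3),np.uint8);w[:,:350]=a;w[:200,355:755]=b
c=cv2.resize(s["image"][225:285,335:395],None,fx=4.8,fy=4.8,interpolation=2);w[205:205+288,355:355+288]=c
save(w,"crop1")
E
```

```text
top [225.82417582 201.        ] [218 194  16  15 182] [567.8110007 234.1690422  10.       ]
498 106 354 [459.601861   249.52364983  49.61176351] 52.98877523900444 [493.58987468 242.78152013   8.84121768]
yaw -0.11552144921079195
side [310.40566038 164.94339623] [304 161  14   9 106] [568.91003489 232.77721703  10.        ]
421 79 273 [460.06654851 245.91459512  47.95352164] 51.87465246510226 [491.13723977 240.34761466   8.71410198]
yaw -0.0970342217832427
top [ 12  12  16  17 172] [385.06976744 177.40697674] [ 581.84540022 -147.4822424   147.        ]
top [  4  25  14  15 100] [375.92 190.32] [ 553.23566165 -125.70314223  147.        ]
side [ 12  10  16  20 241] [358.85892116 243.0373444 ] [ 583.71436722 -163.49062929  147.        ]
side [10 29  6 16 26] [352.19230769 262.07692308] [ 556.46584306 -205.59601963  147.        ]
(406, 103) [ 781.87628869 -220.61561613  100.        ]
(548, 103) [ 776.9739029  -575.09583154  100.        ]
(558, 189) [ 557.97355219 -563.67257165  100.        ]
(408, 189) [ 566.02005056 -208.55965975  100.        ]
[[ 0.     0.256 -0.967]
 [-0.    -0.967 -0.256]
 [-1.     0.    -0.   ]]
```

View pics/crop1.png

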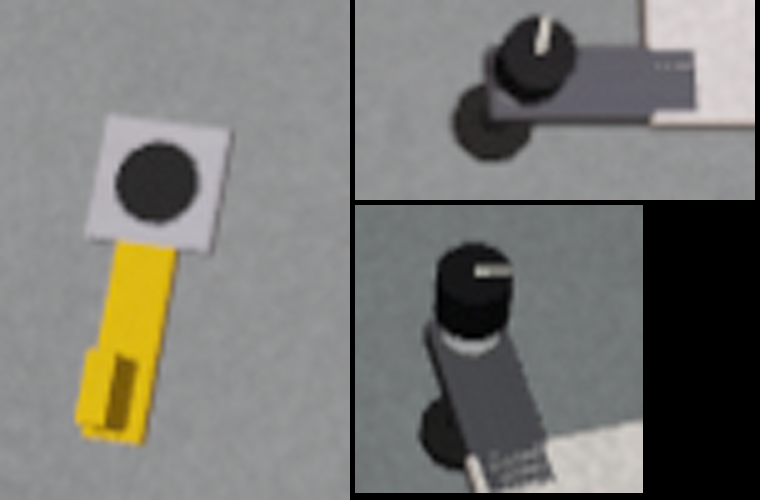

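Both views agree. The pad centre is at about (568,233.5), the yaw about -0.11, the grip point about (459,245.5), and the foot axis about (587,-150). Moving now: translate first, then turn.

```bash
python3 -m creep '[85,0,-37.2,-25.3,0, 85,0,-37.2,-25.3,0, 85,0,-37.2,-25.3,0, 85,0,-37.2,-25.3,0, 85,0,-37.2,-25.3,0, 85,0,-37.2,-25.3,0, 85,0,-37.2,-25.3,0, 85,0,-37.2,-25.3,0]'
python3 -m creep '[85,0,-37.2,-25.3,0, 85,0,-37.2,-25.3,0, 85,0,-37.2,-25.3,0, 85,0,-37.2,-25.3,0, 85,0,-37.2,-25.3,0, 85,0,-37.2,-25.3,0, 85,0,-37.2,-25.3,0, 85,0,-37.2,-25.3,0]'
python3 -m creep '[85,0,-37.2,-25.3,0, 85,0,-37.2,-25.3,0, 85,0,-37.2,-25.3,0, 85,0,-37.2,-25.3,0, 85,0,0,0,-8.5, 85,0,0,0,-8.5, 85,0,0,0,-8.5, 85,0,0,0,-8.5]'
python3 -m creep '[85,0,0,0,-8.5, 85,0,0,0,-8.5, 85,0,0,0,-8.5, 85,0,0,0,-8.5, 85,0,0,0,-8.5, 85,0,0,0,-8.5, 85,0,0,0,-8.5, 85,0,0,0,-8.5]'
python3 -m creep '[85,0,0,0,-8.5, 85,0,0,0,-8.5, 85,0,0,0,-8.5, 85,0,0,0,-8.5, 85,0,0,0,-8.5, 85,0,0,0,-8.5, 85,0,0,0,-6, 85,0,0,0,0]'
python3 - <<'E'
from h import *
from scipy.spatial.transform import Rotation as Ro
o=monitor.get_obs();R=Ro.from_euler("xyz",o["orientation"]).as_matrix();print(o["joint_positions"],o["tcp_pos"]);print(R.round(3))
w=get_image("wrist");save(w["image"],"wrist1")
E
```

```text
time_s: 1.7
tcp_pos: [279.7, -263.1, 231.5]
orientation: [2.146, 1.57, -0.737]
contact_force: [1.5, -0.5, 0.9]
width: 85.2
time_s: 2.5
tcp_pos: [399.3, 76.8, 231.8]
orientation: [2.772, 1.569, -0.11]
contact_force: [0.4, -0.9, 0.3]
width: 85.0
time_s: 3.3
tcp_pos: [458.6, 244.8, 231.2]
orientation: [-0.263, 1.571, -2.546]
contact_force: [-0.2, 0.1, -0.2]
width: 85.0
time_s: 4.1
tcp_pos: [458.7, 244.5, 231.4]
orientation: [1.541, 1.571, 0.445]
contact_force: [0.2, -0.1, 1.0]
width: 84.8
time_s: 4.9
tcp_pos: [458.7, 244.5, 231.4]
orientation: [0.502, 1.571, 0.395]
contact_force: [0.0, -0.5, 0.6]
width: 85.2
[ 3.38004193e-01 -3.27833812e-02  1.79789999e+00  1.03439409e-05
  1.37629764e+00 -1.12595312e+00] [458.70246917 244.54830628 231.4043722 ]
[[ 0.     0.107  0.994]
 [ 0.     0.994 -0.107]
 [-1.     0.     0.   ]]
```

View pics/wrist1.png

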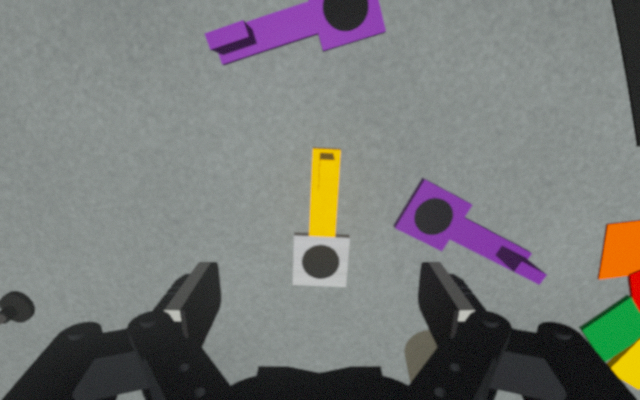

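The wrist view shows the yellow packer centred, with its pad at (320,262) and fin at (327,156). I'll compute the exact grasp from it.

```bash
python3 - <<'E'
from meas import *
w=get_image("wrist");y,c,st=packer(w,(285,140,355,295))
P=onz(w,c,10);ys,xs=np.where(y);print(c,st,P)
X=np.array([onz(w,(u,v),10) for u,v in zip(xs,ys) if 172<v<232]);print(X.mean(0))
vx,vy,x0,y0=cv2.fitLine(X[:,:2].astype(np.float32),2,0,.01,.01).ravel();print("line yaw",np.arctan(vy/vx))
d=P-X.mean(0);yaw=np.arctan2(d[1],d[0]);print("yaw",yaw)
T=np.array([dz(w,(u,v)) for u,v in zip(xs,ys)]);T=T[T[:,2]>45];print("fin top",T.mean(0),len(T))
print("grip",P[:2]-110*np.array([np.cos(yaw),np.sin(yaw)]))
E
```

```text
[327.66666667 265.66666667] [327 265   2   2   3] [574.05993341 241.56407841  10.        ]
[495.69844135 244.97495887  10.        ]
line yaw -0.16129991
yaw -0.04350004928178331
fin top [457.8061475  251.13321761  51.63484451] 556
grip [464.16399098 246.3475749 ]
```

```bash
python3 - <<'E'
from meas import *
w=get_image("wrist");g=w["image"][235:287,293:350].max(2);b=(g<85).astype(np.uint8)
n,l,st,c=cv2.connectedComponentsWithStats(b);i=1+np.argmax(st[1:,4]);q=c[i]+[293,235];P=onz(w,q,10);print(q,st[i],P)
y,_,_=packer(w,(285,140,355,295));
for v in(155,180,195,210,225):
  xs=np.where(y[v])[0];print(v,xs.min(),xs.max(),onz(w,(xs.min(),v),10),onz(w,(xs.max(),v),10))
ys,xs=np.where(y);T=np.array([dz(w,(u,v)) for u,v in zip(xs,ys)]);k=T[:,2]>48;T=T[k];print("fin top",np.median(T,0),T.min(0),T.max(0), [xs[k].min(),xs[k].max(),ys[k].min(),ys[k].max()])
f=(T.min(0)+T.max(0))/2;d=P-f;print("yaw",np.arctan2(d[1],d[0]),np.hypot(d[0],d[1]))
E
```

```text
[320.50116279 261.4755814 ] [ 11  11  34  32 860] [567.68454002 233.72546493  10.        ]
155 313 339 [442.57274245 239.33008082  10.        ] [445.58821248 266.77185441  10.        ]
180 312 338 [469.53213514 235.13571353  10.        ] [472.61847438 263.15385736  10.        ]
195 311 337 [486.20896976 232.09435016  10.        ] [489.33969951 260.47837414  10.        ]
210 310 336 [503.33039477 228.96974859  10.        ] [506.50661921 257.73597916  10.        ]
225 310 335 [521.05001947 226.87810363  10.        ] [524.14928586 254.92204696  10.        ]
fin top [458.00469314 251.05056884  51.81695486] [440.08637396 242.20287887  48.17602164] [476.71121658 259.97143232  52.68558952] [np.int64(319), np.int64(334), np.int64(158), np.int64(195)]
yaw -0.15754849404006607 110.6562348409764
```

```bash
python3 -m creep '[85,0,5.7,-0.3,2.5, 85,40,0,0,0, 85,40,0,0,0, 85,40,0,0,0, 85,40,0,0,0, 85,30,0,0,0, 85,20,0,0,0, 85,5,0,0,0]'
python3 -m creep '[20,0,0,0,0, 10,0,0,0,0, 5,0,0,0,0, 5,0,0,0,0, 5,0,0,0,0, 5,0,0,0,0, 5,0,0,0,0]'
python3 - <<'E'
from h import *
from scipy.spatial.transform import Rotation as Ro
o=monitor.get_obs();print(Ro.from_euler("xyz",o["orientation"]).as_matrix().round(4),o["tcp_pos"],o["ft_torque"],o["width"],o["joint_positions"])
E
```

```text
time_s: 5.85
tcp_pos: [456.8, 249.4, 13.5]
orientation: [-2.64, 1.566, -2.793]
contact_force: [-0.5, 0.4, -0.9]
width: 84.8
time_s: 6.55
tcp_pos: [459.8, 250.6, 17.3]
orientation: [0.57, 1.569, 0.419]
contact_force: [0.1, 1.1, 6.3]
width: 13.2
[[ 1.600e-03  1.507e-01  9.886e-01]
 [ 7.000e-04  9.886e-01 -1.507e-01]
 [-1.000e+00  9.000e-04  1.400e-03]] [459.78407322 250.63597137  17.33364046] [-0.04454044  0.18250517  0.04800323] 13.19100617511659 [ 3.48341801e-01  2.46085238e-01  1.94035300e+00  1.47776258e-04
  9.53452740e-01 -1.07123014e+00]
```

```bash
python3 -m creep '[5,0,-10,0,0, 5,0,-20,0,0, 5,0,-27,0,0, 5,0,-27,0,0, 5,0,-27,0,0, 5,0,-27,0,0, 5,0,-27,0,0, 5,0,-27,0,0]'
python3 -m creep '[5,0,-27,0,0, 5,0,-27,0,0, 5,0,-27,0,0, 5,0,-27,0,0, 5,0,-27,0,0, 5,0,-27,0,0, 5,0,-15,-1.5,0, 5,0,-8,-1.5,0]'
python3 -m creep '[5,0,0,0,0, 5,0,0,0,0]'
python3 - <<'E'
from h import *
from scipy.spatial.transform import Rotation as Ro
o=monitor.get_obs();print(Ro.from_euler("xyz",o["orientation"]).as_matrix().round(4),o["tcp_pos"],o["width"],o["joint_positions"])
w=get_image("wrist");save(w["image"],"wrist2")
t=get_image("top");save(cv2.resize(t["image"][150:260,320:480],None,fx=4,fy=4,interpolation=2),"top2")
E
```

```text
time_s: 7.35
tcp_pos: [431.2, 60.5, 17.4]
orientation: [0.677, 1.567, 0.525]
contact_force: [0.9, 5.3, 4.5]
width: 13.5
time_s: 8.15
tcp_pos: [400.4, -122.6, 17.4]
orientation: [0.461, 1.568, 0.308]
contact_force: [4.6, 7.8, 7.1]
width: 12.9
time_s: 8.35
tcp_pos: [400.1, -123.4, 17.3]
orientation: [-0.679, 1.568, -0.831]
contact_force: [-0.8, -4.4, 5.9]
width: 12.9
[[ 0.0019  0.1512  0.9885]
 [-0.0021  0.9885 -0.1512]
 [-1.     -0.0018  0.0022]] [ 400.13713622 -123.37995242   17.32406393] 12.920886884656596 [-4.87148361e-01  1.10906443e-02  2.20545134e+00 -1.20233087e-03
  9.22377321e-01 -1.90539096e+00]
```

View pics/wrist2.png

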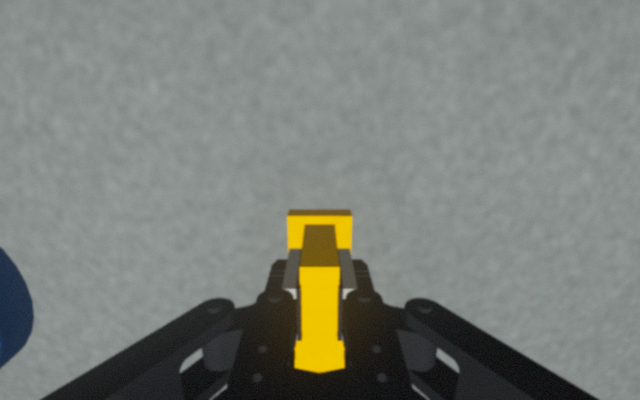

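View pics/top2.png

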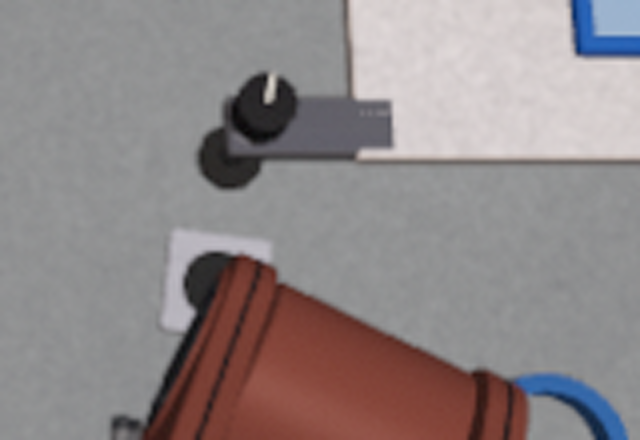

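```bash
cat > foot.py <<'E'
from h import *
from scipy.optimize import minimize
a=np.linspace(0,2*np.pi,40);C=np.c_[np.cos(a),np.sin(a)]
def sil(p,x,y,r,zs,S=8):
    q=np.vstack([proj(p,np.c_[C*r+[x,y],np.full(40,z)]) for z in zs])
    m=np.zeros((400,640),np.uint8);cv2.fillConvexPoly(m,np.round(cv2.convexHull(q.astype(np.float32))*16).astype(int),1,shift=4);return m
t=get_image("top");s=get_image("side")
for n,p in(("top",t),("side",s)):
    q=proj(p,[[587,-150,133]])[0].astype(int);w=np.zeros((400,640),bool);w[q[1]-14:q[1]+14,q[0]-13:q[0]+13]=1
    hit=(p["image"].max(2)<52)&w
    best=[]
    for z in(0,):
      for x in np.arange(574,601,1.):
        for y in np.arange(-165,-134,1.):
          m=(sil(p,x,y,17,(117.5,147.5))>0)&w
          best.append(((m&hit).sum()/(m|hit).sum(),x,y))
    best.sort(reverse=True);print(n,hit.sum(),best[:4],np.mean(best[:12],0))
    q=proj(p,[[587,-150,18]])[0].astype(int);ax=np.mean(best[:12],0)
    print("foot px",q,"img stripe",p["image"][q[1],q[0]])
c=np.array([217/4+320,284/4+150]);print("pad",onz(t,c,10));c=np.array([230/4+320,157/4+150]);print("foot disc",onz(t,c,18))
E
python3 foot.py
```

```text
top 226 [(np.float64(0.5857605177993528), np.float64(585.0), np.float64(-151.0)), (np.float64(0.5838709677419355), np.float64(585.0), np.float64(-149.0)), (np.float64(0.5819935691318328), np.float64(589.0), np.float64(-151.0)), (np.float64(0.5801282051282052), np.float64(588.0), np.float64(-149.0))] [ 5.78915308e-01  5.86666667e+02 -1.50250000e+02]
foot px [376 189] img stripe [33 31 32]
side 245 [(np.float64(0.7378048780487805), np.float64(590.0), np.float64(-150.0)), (np.float64(0.7378048780487805), np.float64(589.0), np.float64(-150.0)), (np.float64(0.7355623100303952), np.float64(590.0), np.float64(-153.0)), (np.float64(0.7355623100303952), np.float64(588.0), np.float64(-155.0))] [   0.73456865  588.58333333 -153.16666667]
foot px [356 271] img stripe [35 35 37]
pad [ 507.14177226 -141.22896448   10.        ]
foot disc [ 587.23555943 -152.78408985   18.        ]
```

The foot axis is about (587.3,-151.5). The pad is a straight 80 mm short along tool z.

```bash
python3 -m creep '[5,0,0,5,0, 5,0,0,12,0, 5,0,0.5,13,0, 5,0,0,13,0, 5,0,0,13,0, 5,0,0,12,0, 5,0,0,8,0, 5,0,0,4,0]'
python3 -m creep '[5,0,0,0,0, 5,0,0,0,0]'
python3 - <<'E'
from h import *
o=monitor.get_obs();print(o["tcp_pos"],o["width"],o["joint_positions"],o["contact_force"])
t=get_image("top");s=get_image("side")
w=np.zeros((400,800,3),np.uint8);w[:,:400]=cv2.resize(t["image"][160:210,355:405],(400,400),interpolation=2);w[:,400:]=cv2.resize(s["image"][235:285,330:380],(400,400),interpolation=2)
save(w,"fit1")
for n,p in (("top",t),("side",s)):
  for X in((587.3,-151.5,10),): print(n,proj(p,[X]),proj(p,[[o["tcp_pos"][0]+108.7,o["tcp_pos"][1]-16.6,10]]))
E
```

```text
time_s: 9.35
tcp_pos: [474.1, -132.8, 17.0]
orientation: [3.088, 1.559, 2.938]
contact_force: [-28.8, 3.6, 36.5]
width: 12.9
time_s: 9.55
tcp_pos: [474.7, -133.0, 17.1]
orientation: [3.094, 1.562, 2.943]
contact_force: [-18.3, 2.7, 25.7]
width: 13.4
[ 474.74595747 -132.96079729   17.05038174] 13.360164130286245 [-0.43173311  0.18954663  2.00973613 -0.00259445  0.9511991  -1.85044257] [-18.29576024   2.73974405  25.65506761]
top [[376.47744863 189.99449684]] [[375.81021147 191.47349055]]
side [[356.19307603 274.11967058]] [[354.36132144 273.79738039]]
```

View pics/fit1.png

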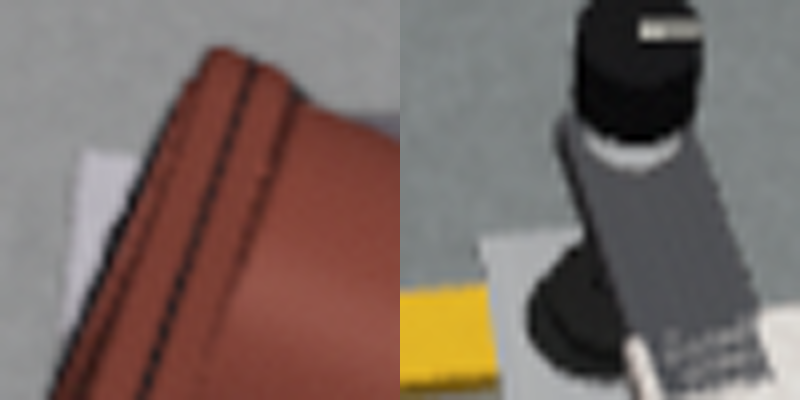

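The picture shows the pad nearly under the foot, but the wrist reads 18 N back and 25 N up, so something is pressing. I'll check the tilt, then let go so the packer lies flat.

```bash
cat > st.py <<'E'
from h import *
from scipy.spatial.transform import Rotation as Ro
o=monitor.get_obs();print(Ro.from_euler("xyz",o["orientation"]).as_matrix().round(4).tolist());print(o["time_s"],o["tcp_pos"].round(2),"w",round(o["width"],2),"F",o["contact_force"].round(2),"T",o["ft_torque"].round(3),"j",o["joint_positions"].round(3))
E
python3 st.py
python3 -m creep '[30,0,0,0,0, 30,0,0,0,0, 30,0,0,0,0]'
python3 st.py
python3 - <<'E'
from h import *
s=get_image("side");p=s
h=cv2.cvtColor(p["image"],cv2.COLOR_RGB2HSV);c=h[225:300,300:385]
yel=(c[...,0]>18)&(c[...,0]<32)&(c[...,1]>150)
pts=np.argwhere(yel)+[225,300]
print(len(pts))
for v,u in pts[::25]: print(u,v,dz(p,(u,v)).round(1),end=' ')
print()
for u in range(388,400): pass
for uv in((393,266),(391,275)):pass
# pad visible light pixels
g=(c.min(2)>130)&(c[...,1]<25) if False else None
for v in range(264,284,3):
  print(v,[(u,tuple(p["image"][v,u]),dz(p,(u,v)).round(0).tolist()) for u in range(340,350,3)])
save(cv2.resize(p["image"][230:290,290:390],(800,480),interpolation=2),"side3")
E
```

```text
[[-0.0088, 0.15, 0.9886], [0.0018, 0.9887, -0.15], [-1.0, 0.0004, -0.0089]]
9.65 [ 474.75 -132.95   17.05] w 13.18 F [-18.33   2.43  24.94] T [ 0.334  3.231 -0.072] j [-0.432  0.189  2.01  -0.003  0.951 -1.85 ]
time_s: 9.95
tcp_pos: [478.5, -133.6, 16.2]
orientation: [0.019, 1.571, -0.133]
contact_force: [-0.1, -0.6, 0.5]
width: 29.7
[[0.0003, 0.1508, 0.9886], [-0.0, 0.9886, -0.1508], [-1.0, 0.0, 0.0003]]
9.95 [ 478.45 -133.58   16.23] w 29.68 F [-0.13 -0.6   0.5 ] T [ 0.03  -0.006 -0.048] j [-0.431  0.192  2.008  0.     0.941 -1.851]
402
300 267 [ 461.2 -126.7   52. ] 329 272 [ 528.3 -127.6    6.9] 325 273 [ 518.  -129.8    9.9] 321 274 [ 508.5 -129.4    8.9] 318 275 [ 501.2 -129.8    8.2] 302 276 [ 461.9 -140.6   35.9] 340 276 [ 549.7 -146.1    9. ] 336 277 [ 540.2 -145.9    8.4] 331 278 [ 528.1 -146.1    9.2] 326 279 [ 516.3 -145.5    8.9] 321 280 [ 504.6 -144.8    8.3] 316 281 [ 485.6 -179.5   65.2] 341 281 [ 548.4 -159.4    8.5] 334 282 [ 532.1 -158.     8.9] 327 283 [ 516.1 -155.6    7.5] 322 284 [ 504.6 -153.9    5.2] 306 286 [ 467.8 -150.     5.9] 
264 [(340, (np.uint8(148), 
[... 1422 characters left out ...]
0.0, 9.0]), (349, (np.uint8(27), np.uint8(28), np.uint8(27)), [568.0, -158.0, 19.0])]
279 [(340, (np.uint8(225), np.uint8(181), np.uint8(39)), [548.0, -154.0, 9.0]), (343, (np.uint8(170), np.uint8(172), np.uint8(174)), [554.0, -156.0, 9.0]), (346, (np.uint8(172), np.uint8(174), np.uint8(175)), [561.0, -158.0, 10.0]), (349, (np.uint8(33), np.uint8(34), np.uint8(32)), [568.0, -160.0, 9.0])]
282 [(340, (np.uint8(127), np.uint8(97), np.uint8(20)), [546.0, -160.0, 6.0]), (343, (np.uint8(171), np.uint8(172), np.uint8(174)), [552.0, -164.0, 10.0]), (346, (np.uint8(175), np.uint8(177), np.uint8(177)), [559.0, -165.0, 9.0]), (349, (np.uint8(171), np.uint8(173), np.uint8(176)), [565.0, -168.0, 10.0])]
```

View pics/side3.png

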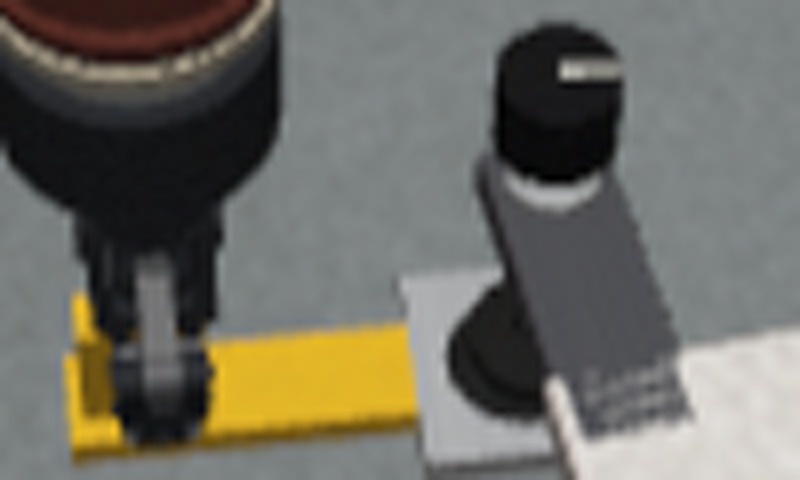

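```bash
python3 - <<'E'
from h import *
s=get_image("side")
f=lambda x,y,z=10:onz(s,(290+x/8,230+y/8),z)
A=f(402,272);B=f(425,462);print(A,B)
d=A-B;yaw=np.arctan2(-d[0],d[1]);m=(A+B)/2;print("len",np.hypot(*d[:2]),"yaw",yaw,"centre",m[:2]+32*np.array([np.cos(yaw),np.sin(yaw)]))
C=f(72,445);D=f(418,415);print("tongue lower edge",C,D,np.arctan2(D[1]-C[1],D[0]-C[0]))
print("foot edge left",f(448,350,17), f(448,350,14), "foot bottom-most",f(520,418,14))
a=np.linspace(0,2*np.pi,9)[:-1]
for z in(13,17,22):print(z,((proj(s,np.c_[587.3+21*np.cos(a),-151.5+21*np.sin(a),0*a+z])-[290,230])*8).round(0).tolist())
E
```

```text
[ 559.16663462 -114.9004127    10.        ] [ 547.91353706 -178.6424011    10.        ]
len 64.72768565760698 yaw -0.17474083613423508 centre [ 585.05277795 -152.33470054]
tongue lower edge [ 452.1985038  -147.42739899   10.        ] [ 550.25062565 -163.2506373    10.        ] -0.15999641924646876
foot edge left [ 563.26750992 -148.74903721   17.        ] [ 563.88276779 -146.89726996   14.        ] foot bottom-most [ 577.32928738 -174.08400675   14.        ]
13 [[599.0, 331.0], [563.0, 295.0], [509.0, 288.0], [466.0, 317.0], [460.0, 363.0], [496.0, 401.0], [552.0, 408.0], [595.0, 378.0]]
17 [[600.0, 324.0], [564.0, 287.0], [509.0, 281.0], [467.0, 309.0], [461.0, 356.0], [496.0, 394.0], [552.0, 400.0], [595.0, 371.0]]
22 [[601.0, 314.0], [565.0, 277.0], [510.0, 271.0], [467.0, 299.0], [461.0, 346.0], [497.0, 384.0], [553.0, 390.0], [596.0, 361.0]]
```

```bash
python3 -m creep '[85,0,0,0,0, 85,0,0,0,0, 85,0,0,0,0, 85,-20,0,0,0, 85,-48,0,0,0, 85,-48,0,0,0, 85,-48,0,0,0, 85,-48,0,0,0]'
python3 -m creep '[85,0,0,-20,0,85,0,0,0,0]'
python3 st.py
python3 - <<'E'
from h import *
w=get_image("wrist");c=w["image"]
a=proj(w,[[587,-151.5,10],[478,-135,52]]);print(a)
u,v=a[0].astype(int);save(cv2.resize(c[max(0,v-130):v+70,u-100:u+100],(600,600),interpolation=2),"w3");print(u-100,max(0,v-130))
E
```

```text
time_s: 10.85
tcp_pos: [478.0, -133.4, 230.3]
orientation: [-0.102, 1.571, -0.253]
contact_force: [-0.2, 0.0, -0.2]
width: 85.0
time_s: 11.05
tcp_pos: [458.4, -130.7, 230.1]
orientation: [-0.332, 1.568, -0.484]
contact_force: [0.3, -0.1, -0.4]
width: 84.7
[[0.0027, 0.1509, 0.9885], [-0.0014, 0.9885, -0.1509], [-1.0, -0.001, 0.0029]]
11.05 [ 458.45 -130.66  230.12] w 84.7 F [ 0.33 -0.11 -0.42] T [-0.001 -0.019 -0.04 ] j [-0.443 -0.144  1.904 -0.     1.379 -1.862]
[[318.58685541 277.10965609]
 [318.45097719 198.10347829]]
218 147
```

View pics/w3.png

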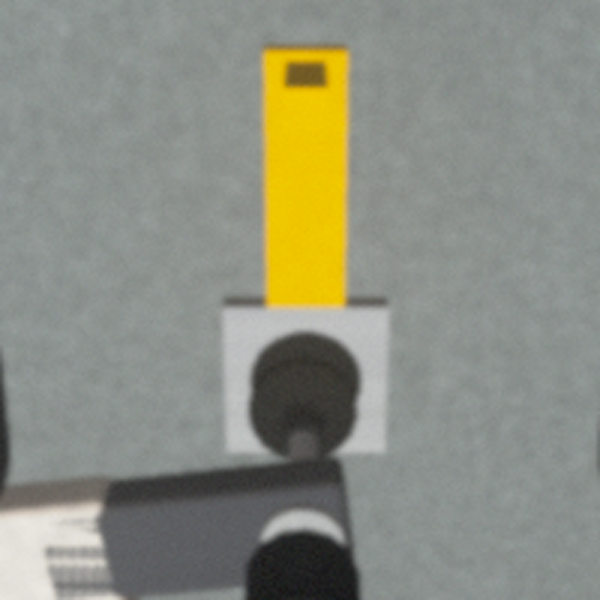

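```bash
python3 - <<'E'
from h import *
w=get_image("wrist")
f=lambda x,y,z:onz(w,(218+x/3,147+y/3),z)
q=[f(*k,10) for k in((222,307),(389,307),(225,453),(386,453))]
def isect(a,b,c,d):
    M=np.c_[(b-a)[:2],-(d-c)[:2]];s=np.linalg.solve(M,(c-a)[:2]);return (a+(b-a)*s[0])[:2]
print("pad",np.round(q,1).tolist(),isect(q[0],q[3],q[1],q[2]))
for z in(12,15,17):print("foot near edge",z,f(303,360,z))
a=np.linspace(0,2*np.pi,200)
for n,r,z in(("pad circ",21,10),("disc",21,12),("disc",21,15),("disc",21,17),("disc",21,25),("disc",21,30),("knob",17,118),("knobtop",17,148)):
    k=(proj(w,np.c_[587+r*np.cos(a),-151.5+r*np.sin(a),0*a+z])-[218,147])*3;print(n,z,k.min(0).round(),k.max(0).round())
E
```

```text
pad [[545.5, -175.7, 10.0], [555.1, -112.6, 10.0], [609.1, -185.8, 10.0], [618.8, -121.8, 10.0]] [ 581.89276821 -148.92650131]
foot near edge 12 [ 571.40748305 -148.32635291   12.        ]
foot near edge 15 [ 569.83841971 -148.0893243    15.        ]
foot near edge 17 [ 568.79237747 -147.93130523   17.        ]
pad circ 10 [248. 346.] [354. 440.]
disc 12 [247. 348.] [355. 443.]
disc 15 [247. 352.] [355. 447.]
disc 17 [247. 354.] [355. 450.]
disc 25 [246. 364.] [356. 461.]
disc 30 [245. 371.] [357. 469.]
knob 118 [243. 530.] [358. 624.]
knobtop 148 [237. 601.] [364. 701.]
```

The wrist view shows the pad circle's near edge at (306,332) in the crop and the foot's near edge at (303,360). The pad is therefore about 6-7 mm short along its x. I'll regrip slightly higher to avoid a downward preload, and push it in.

```bash
python3 st.py | tail -1; python3 -m creep '[30,0,0.6,14.9,0, 30,48,0,0,0, 30,48,0,0,0, 30,40,0,0,0, 30,30,0,0,0, 30,20,0,0,0, 30,10,0,0,0, 30,0,0,0,0]'; python3 -m creep '[30,0,0,0,0, 30,0,0,0,0]'; python3 st.py
```

```text
11.15 [ 458.27 -130.38  227.63] w 84.88 F [-0.77 -0.61  0.26] T [-0.049  0.05   0.065] j [-0.443 -0.139  1.904  0.     1.377 -1.862]
time_s: 11.95
tcp_pos: [471.7, -131.3, 29.8]
orientation: [2.85, 1.566, 2.699]
contact_force: [0.2, 0.3, -0.2]
width: 29.7
time_s: 12.15
tcp_pos: [474.6, -132.7, 33.6]
orientation: [-0.266, 1.568, -0.417]
contact_force: [0.2, -0.1, 0.1]
width: 30.0
[[0.0022, 0.1507, 0.9886], [-0.001, 0.9886, -0.1507], [-1.0, -0.0006, 0.0023]]
12.15 [ 474.56 -132.68   33.56] w 30.04 F [ 0.21 -0.1   0.07] T [-0.018 -0.058 -0.037] j [-0.433  0.15   2.016  0.     0.973 -1.852]
```

```bash
python3 -m creep '[30,8,0,0,0, 30,7,0,0,0, 30,0,0,0,0, 30,0,0,0,0]'; python3 st.py|tail -1; python3 -m creep '[5,0,0,0,0, 5,0,0,0,0, 5,0,0,0,0, 5,0,0,0,0]';python3 st.py
```

```text
time_s: 12.55
tcp_pos: [473.1, -132.1, 17.0]
orientation: [2.846, 1.57, 2.695]
contact_force: [-0.2, -1.3, 0.1]
width: 30.0
12.55 [ 473.07 -132.06   16.98] w 30.03 F [-0.15 -1.26  0.08] T [0.007 0.026 0.016] j [-0.433  0.18   2.022  0.     0.941 -1.852]
time_s: 12.95
tcp_pos: [473.6, -132.4, 17.6]
orientation: [-0.622, 1.57, -0.774]
contact_force: [-0.3, -2.2, 1.6]
width: 13.5
[[0.0004, 0.1508, 0.9886], [-0.0004, 0.9886, -0.1508], [-1.0, -0.0003, 0.0004]]
12.95 [ 473.58 -132.44   17.55] w 13.47 F [-0.32 -2.22  1.59] T [-0.139  0.095 -0.074] j [-0.433  0.179  2.021 -0.     0.941 -1.852]
```

Light grip now (1.6 N). Push gently.

```bash
python3 -m creep '[5,0,-0.2,2,0, 5,0,-0.3,2,0, 5,0,-0.2,2,0, 5,0,0,0.7,0, 5,0,0,0,0, 5,0,0,0,0]'; python3 st.py; python3 -m creep '[30,0,0,0,0, 30,0,0,0,0, 85,0,0,0,0, 85,0,0,0,0, 85,-20,0,0,0, 85,-48,0,0,0, 85,-48,0,0,0, 85,-48,0,0,0]'
python3 -m creep '[85,-48,0,0,0, 85,0,0,-20,0, 85,0,0,0,0,85,0,0,0,0,85,0,0,0,0]'
python3 st.py
python3 - <<'E'
from h import *
w=get_image("wrist")
save(cv2.resize(w["image"][147:347,218:418],(600,600),interpolation=2),"w4")
E
```

```text
time_s: 13.55
tcp_pos: [477.5, -133.2, 17.5]
orientation: [3.008, 1.565, 2.857]
contact_force: [-12.6, 1.8, 15.3]
width: 13.5
[[-0.0056, 0.1503, 0.9886], [0.0016, 0.9886, -0.1503], [-1.0, 0.0008, -0.0058]]
13.55 [ 477.5  -133.21   17.53] w 13.51 F [-12.57   1.78  15.32] T [0.281 1.484 0.068] j [-4.310e-01  1.920e-01  2.005e+00 -1.000e-03  9.500e-01 -1.850e+00]
time_s: 14.35
tcp_pos: [479.6, -133.7, 182.8]
orientation: [2.716, 1.57, 2.565]
contact_force: [1.0, -0.9, 0.5]
width: 85.2
time_s: 14.85
tcp_pos: [459.9, -130.6, 227.9]
orientation: [2.773, 1.569, 2.622]
contact_force: [0.0, 0.0, -0.0]
width: 84.7
[[-0.0019, 0.1509, 0.9886], [0.0011, 0.9886, -0.1509], [-1.0, 0.0008, -0.0021]]
14.85 [ 459.86 -130.62  227.88] w 84.73 F [ 0.02  0.   -0.02] T [-0.067  0.043  0.005] j [-0.442 -0.134  1.899  0.     1.379 -1.861]
```

View pics/w4.png

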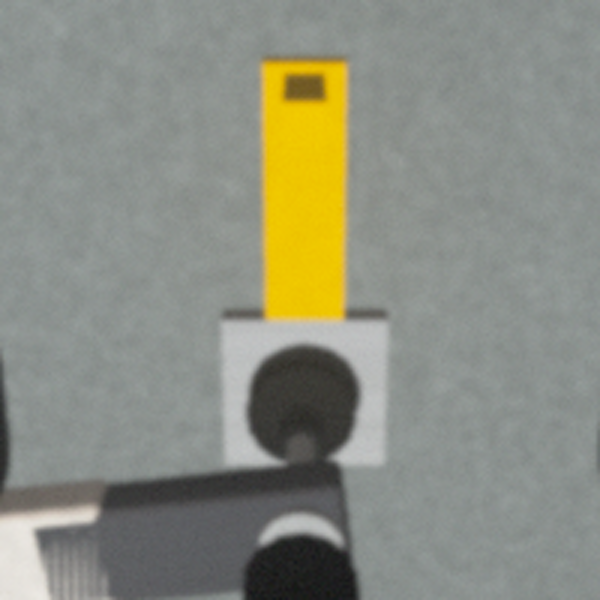

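```bash
python3 - <<'E'
from h import *
w=get_image("wrist");g=w["image"].mean(2)
c=g[250:306,316:321].mean(1);print([ (250+i,round(x)) for i,x in enumerate(c)])
for v in (268,275,283,290,294): 
    r=g[v-1:v+2,285:355].mean(0);k=np.where(r<100)[0];print(v,285+k.min(),285+k.max())
a=np.linspace(0,2*np.pi,200)
q=[onz(w,(218+x/3,147+y/3),10) for x,y in((221,320),(388,320),(223,466),(385,466))]
M=np.c_[(q[3]-q[0])[:2],-(q[2]-q[1])[:2]];s=np.linalg.solve(M,(q[1]-q[0])[:2]);print("pad",(q[0]+(q[3]-q[0])*s[0])[:2])
for n,r,z in(("pad circ",21,10),("disc",21,12),("disc",21,17),("disc",21,22),("disc",21,27)):
    k=proj(w,np.c_[587+r*np.cos(a),-151.5+r*np.sin(a),0*a+z]);print(n,z,k.min(0).round(1),k.max(0).round(1))
im=w["image"][255:310,290:350].astype(float);save(cv2.resize(np.clip((im-15)*5,0,255).astype(np.uint8),(600,550),interpolation=2),"w5")
E
```

```text
[(250, 145), (251, 145), (252, 159), (253, 176), (254, 186), (255, 190), (256, 189), (257, 190), (258, 190), (259, 189), (260, 180), (261, 150), (262, 106), (263, 73), (264, 60), (265, 58), (266, 56), (267, 51), (268, 51), (269, 52), (270, 56), (271, 55), (272, 58), (273, 56), (274, 59), (275, 57), (276, 57), (277, 56), (278, 57), (279, 57), (280, 58), (281, 54), (282, 51), (283, 49), (284, 48), (285, 46), (286, 45), (287, 48), (288, 47), (289, 51), (290, 55), (291, 62), (292, 75), (293, 82), (294, 84), (295, 85), (296, 85), (297, 84), (298, 83), (299, 84), (300, 77), (301, 66), (302, 57), (303, 54), (304, 53), (305, 54)]
268 306 333
275 302 336
283 301 335
290 302 334
294 304 332
pad [ 587.56917931 -149.95336583]
pad circ 10 [300.2 262.1] [335.9 293.7]
disc 12 [300.1 262.9] [336.  294.6]
disc 17 [299.9 264.9] [336.2 297. ]
disc 22 [299.7 267. ] [336.4 299.3]
disc 27 [299.4 269.1] [336.6 301.8]
```

View pics/w5.png

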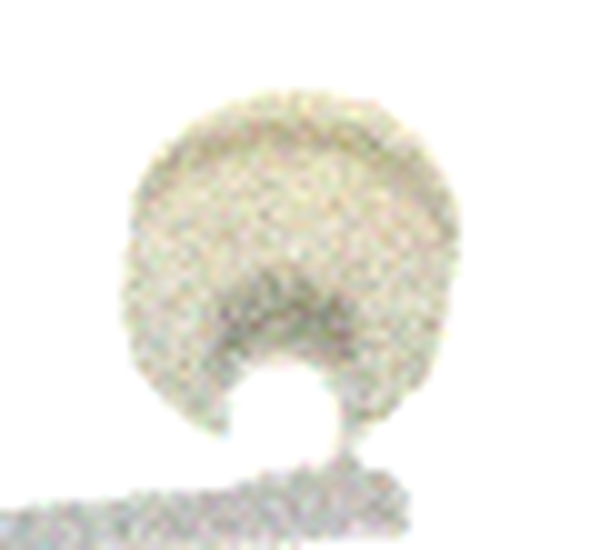

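The pad is now at (587.6,-150) and the foot axis at about (588.5,-151.5), so they match within about 2 mm. On to the knob.

```bash
python3 -m creep '[85,0,-0.9,33,0, 85,0,0,48,0, 85,0,0,38,0, 85,0,0,10.2,0, 85,0,0,0,-8, 85,0,0,0,-8, 85,0,0,0,-8, 85,0,0,0,-8]'
python3 -m creep '[60,0,0,0,-8, 60,0,0,0,0, 60,0,0,0,0, 60,0,0,0,0]'
python3 st.py
python3 - <<'E'
from h import *
w=get_image("wrist");o=monitor.get_obs()
print(proj(w,[[587.5,-151,148],[587.5,-151,118]]));save(w["image"],"w6")
E
```

```text
time_s: 15.75
tcp_pos: [587.1, -151.0, 228.2]
orientation: [2.374, 1.569, 2.787]
contact_force: [0.2, 0.9, 0.2]
width: 85.1
time_s: 16.15
tcp_pos: [587.5, -151.2, 229.0]
orientation: [2.244, 1.57, 2.788]
contact_force: [0.1, 0.4, 0.1]
width: 60.0
[[-0.0007, -0.5176, 0.8556], [0.0002, 0.8556, 0.5176], [-1.0, 0.0006, -0.0004]]
16.15 [ 587.49 -151.22  228.96] w 60.02 F [0.11 0.42 0.08] T [-0.009 -0.052 -0.012] j [-0.382  0.179  1.579 -0.     1.385 -2.497]
[[319.6296706  211.74885694]
 [319.52283287 199.18819833]]
```

View pics/w6.png

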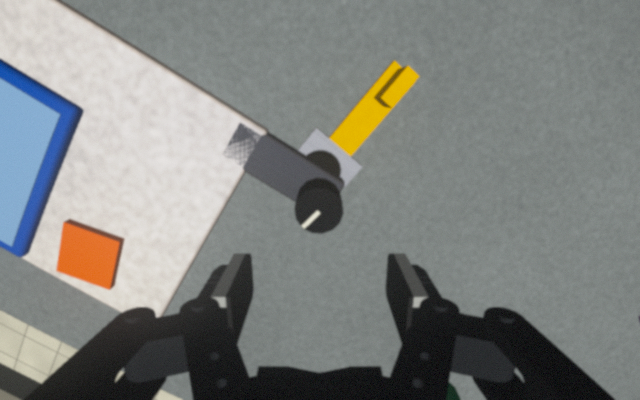

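The wrist view shows the knob top at (319,208), against (320,212) predicted, so it is centred within about 1 mm. Descend and grip.

```bash
python3 -m creep '[60,40,0,-0.5,0, 60,40,0,-0.5,0, 60,20,0,0,0, 60,9,0,0,0, 60,0,0,0,0, 60,0,0,0,0]'; python3 st.py|tail -1
python3 -m creep '[35,0,0,0,0, 25,0,0,0,0, 25,0,0,0,0, 25,0,0,0,0, 25,0,0,0,0, 25,0,0,0,0, 25,0,0,0,0, 25,0,0,0,0]'; python3 st.py
```

```text
time_s: 16.8
tcp_pos: [587.9, -152.1, 121.8]
orientation: [-0.921, 1.569, -0.375]
contact_force: [-0.6, 0.2, 1.2]
width: 59.6
16.8 [ 587.87 -152.15  121.79] w 59.64 F [-0.56  0.17  1.21] T [-0.066 -0.013 -0.002] j [-0.383  0.276  1.674  0.     1.189 -2.5  ]
time_s: 17.6
tcp_pos: [587.8, -151.8, 122.4]
orientation: [-0.747, 1.568, -0.201]
contact_force: [-0.6, 1.8, 5.5]
width: 32.7
[[0.0024, -0.5199, 0.8542], [-0.0005, 0.8542, 0.5199], [-1.0, -0.0017, 0.0018]]
17.6 [ 587.81 -151.79  122.43] w 32.71 F [-0.58  1.79  5.49] T [ 0.257  0.277 -0.036] j [-0.383  0.274  1.675  0.     1.19  -2.501]
```

```bash
cat > tq.py <<'E'
from h import *
o=monitor.get_obs();j=o["joint_positions"]
print("ang",round(np.degrees(j[5]-j[0]),2),"eff6",o["effort"][5].round(4),"T",o["ft_torque"].round(3),"F",o["contact_force"].round(1),"z",o["tcp_pos"][2].round(2),"w",o["width"].round(1),"t",o["time_s"])
E
python3 tq.py; python3 -m creep '[25,0.27,0,0,8, 25,0.27,0,0,8, 25,0.27,0,0,8]' >/dev/null; python3 tq.py;python3 -m creep '[25,0.13,0,0,4, 25,0.13,0,0,4]' >/dev/null; python3 tq.py;python3 -m creep '[25,0.13,0,0,4, 25,0.13,0,0,4]' >/dev/null; python3 tq.py
```

```text
Traceback (most recent call last):
  File "tq.py", line 3, in <module>
    print("ang",round(np.degrees(j[5]-j[0]),2),"eff6",o["effort"][5].round(4),"T",o["ft_torque"].round(3),"F",o["contact_force"].round(1),"z",o["tcp_pos"][2].round(2),"w",o["width"].round(1),"t",o["time_s"])
                                                                                                                                                                           ^^^^^^^^^^^^^^^^
AttributeError: 'float' object has no attribute 'round'
Traceback (most recent call last):
  File "tq.py", line 3, in <module>
    print("ang",round(np.degrees(j[5]-j[0]),2),"eff6",o["effort"][5].round(4),"T",o["ft_torque"].round(3),"F",o["contact_force"].round(1),"z",o["tcp_pos"][2].round(2),"w",o["width"].round(1),"t",o["time_s"])
                                                                                                                                                                           ^^^^^^^^^^^^^^^^
AttributeError: 'float' object has no attribute 'round'
Traceback (most recent call last):
  File "tq.py", lin
[... 291 characters left out ...]
                                                                                                         ^^^^^^^^^^^^^^^^
AttributeError: 'float' object has no attribute 'round'
Traceback (most recent call last):
  File "tq.py", line 3, in <module>
    print("ang",round(np.degrees(j[5]-j[0]),2),"eff6",o["effort"][5].round(4),"T",o["ft_torque"].round(3),"F",o["contact_force"].round(1),"z",o["tcp_pos"][2].round(2),"w",o["width"].round(1),"t",o["time_s"])
                                                                                                                                                                           ^^^^^^^^^^^^^^^^
AttributeError: 'float' object has no attribute 'round'
```

```bash
sed -i 's/o\["width"\].round(1)/round(o["width"],1)/' tq.py; python3 tq.py; for i in 1 2 ; do :; done; python3 -m creep '[25,0.1,0,0,3, 25,0.1,0,0,3]' >/dev/null; python3 tq.py; python3 -m creep '[25,0.1,0,0,3, 25,0.1,0,0,3]' >/dev/null; python3 tq.py; python3 -m creep '[25,0.1,0,0,3]' >/dev/null; python3 tq.py; python3 -m creep '[25,0.1,0,0,3]' >/dev/null; python3 tq.py
python3 -c "
from h import *
for i in range(5):
  get_image('top');o=monitor.get_obs();print(o['effort'][5],o['ft_torque'][2],o['joint_positions'][5])"
```

```text
ang -81.19 eff6 -0.8874 T [ 0.318  0.411 -0.019] F [-2.6  2.8  5.9] z 121.1 w 32.2 t 18.3
ang -75.23 eff6 -0.6452 T [0.29  0.428 0.067] F [-2.1  2.6  6.4] z 120.92 w 32.2 t 18.5
ang -69.23 eff6 -0.6569 T [0.261 0.429 0.042] F [-2.   2.8  5.8] z 120.7 w 32.2 t 18.7
ang -66.24 eff6 -0.6569 T [0.25  0.421 0.038] F [-3.   3.   7.1] z 120.62 w 32.3 t 18.8
ang -63.24 eff6 -0.6569 T [0.286 0.473 0.059] F [-2.3  3.3  6.1] z 120.51 w 32.4 t 18.9
-0.16097629442811012 -0.1074627950232624 -1.4833547421202538
0.39354583248496056 -0.06019652978986691 -1.4867387260401215
0.07942258380353451 -0.06872133544752553 -1.487844264442841
-0.030612938571721315 -0.06791829521250022 -1.488112980828658
-0.057304337387904525 -0.049465243358619695 -1.4881501075629848
```

Joint 6 effort is practically noise-free at constant turning speed (-0.6569). I'll keep the speed constant and watch for its rise.

```bash
python3 -m creep '[25,0.1,0,0,3, 25,0.1,0,0,3, 25,0.1,0,0,3]' >/dev/null; python3 tq.py; python3 -m creep '[25,0.1,0,0,3]' >/dev/null; python3 tq.py; python3 -m creep '[25,0.1,0,0,3]' >/dev/null; python3 tq.py;python3 -m creep '[25,0.1,0,0,3]' >/dev/null; python3 tq.py
```

```text
ang -54.24 eff6 -0.6584 T [0.329 0.464 0.081] F [-2.3  3.9  6.9] z 120.2 w 32.1 t 19.45
ang -51.24 eff6 -0.6571 T [0.368 0.471 0.021] F [-1.8  3.5  6.3] z 120.11 w 32.0 t 19.55
ang -48.24 eff6 -0.6572 T [0.352 0.425 0.059] F [-1.7  2.6  6.3] z 120.0 w 32.2 t 19.65
ang -45.24 eff6 -0.6573 T [0.349 0.474 0.037] F [-2.2  3.4  6. ] z 119.9 w 32.5 t 19.75
```

```bash
python3 -m creep '[25,0.1,0,0,3]' >/dev/null; python3 tq.py; python3 -m creep '[25,0.1,0,0,3]' >/dev/null; python3 tq.py; python3 -m creep '[25,0.1,0,0,3]' >/dev/null; python3 tq.py;python3 -m creep '[25,0.1,0,0,3]' >/dev/null; python3 tq.py
```

```text
ang -42.24 eff6 -0.6573 T [0.369 0.501 0.073] F [-1.5  3.3  6.4] z 119.8 w 32.1 t 19.85
ang -39.24 eff6 -0.6572 T [0.372 0.502 0.008] F [-1.7  3.5  6.5] z 119.7 w 32.4 t 19.95
ang -36.24 eff6 -0.6572 T [0.372 0.518 0.025] F [-1.9  3.6  7.3] z 119.61 w 32.2 t 20.05
ang -33.25 eff6 -0.6577 T [0.412 0.506 0.012] F [-1.7  2.9  7. ] z 119.49 w 32.3 t 20.15
```

```bash
for k in 1; do python3 -m creep '[25,0.1,0,0,3]' >/dev/null; python3 tq.py; python3 -m creep '[25,0.1,0,0,3]' >/dev/null; python3 tq.py; python3 -m creep '[25,0.1,0,0,3]' >/dev/null; python3 tq.py;python3 -m creep '[25,0.1,0,0,3]' >/dev/null; python3 tq.py; done
```

```text
ang -30.24 eff6 -0.6573 T [0.441 0.527 0.045] F [-2.   3.1  6.4] z 119.39 w 32.1 t 20.25
ang -27.25 eff6 -0.6578 T [0.471 0.55  0.062] F [-1.2  3.1  5.9] z 119.31 w 32.2 t 20.35
ang -24.25 eff6 -0.6574 T [0.428 0.53  0.076] F [-1.3  3.7  5.8] z 119.18 w 32.2 t 20.45
ang -21.25 eff6 -0.6578 T [0.47  0.498 0.024] F [0.8 4.1 6.4] z 119.12 w 32.0 t 20.55
```

```bash
python3 -m creep '[25,0.1,0,0,3]' >/dev/null; python3 tq.py; python3 -m creep '[25,0.1,0,0,3]' >/dev/null; python3 tq.py; python3 -m creep '[25,0.1,0,0,3]' >/dev/null; python3 tq.py;python3 -m creep '[25,0.1,0,0,3]' >/dev/null; python3 tq.py
```

```text
ang -18.25 eff6 -0.6577 T [0.52  0.493 0.05 ] F [-0.8  2.5  5.5] z 119.01 w 32.5 t 20.65
ang -15.25 eff6 -0.6577 T [0.487 0.466 0.004] F [-0.7  2.6  5.2] z 118.9 w 32.4 t 20.75
ang -12.25 eff6 -0.6578 T [0.513 0.546 0.041] F [-0.5  3.6  6.5] z 118.84 w 32.5 t 20.85
ang -9.25 eff6 -0.6578 T [0.536 0.54  0.062] F [-0.7  2.8  6.2] z 118.7 w 32.2 t 20.95
```

```bash
python3 -m creep '[25,0.1,0,0,3]' >/dev/null; python3 tq.py; python3 -m creep '[25,0.1,0,0,3]' >/dev/null; python3 tq.py; python3 -m creep '[25,0.1,0,0,3]' >/dev/null; python3 tq.py;python3 -m creep '[25,0.1,0,0,3]' >/dev/null; python3 tq.py; python3 -m creep '[25,0.1,0,0,3]' >/dev/null; python3 tq.py
```

```text
ang -6.25 eff6 -0.6579 T [0.549 0.498 0.017] F [-0.5  3.2  5.3] z 118.62 w 32.3 t 21.05
ang -3.25 eff6 -0.658 T [0.572 0.5   0.09 ] F [0.1 3.8 6.4] z 118.52 w 32.1 t 21.15
ang -0.25 eff6 -0.658 T [ 0.605  0.503 -0.051] F [0.7 3.7 6.5] z 118.39 w 32.7 t 21.25
ang 2.75 eff6 -0.658 T [0.591 0.489 0.006] F [-0.8  3.1  5.7] z 118.29 w 32.2 t 21.35
ang 5.75 eff6 -0.6581 T [0.617 0.447 0.023] F [0.  3.4 5.9] z 118.21 w 32.3 t 21.45
```

```bash
python3 -m creep '[25,0.1,0,0,3]' >/dev/null; python3 tq.py; python3 -m creep '[25,0.1,0,0,3]' >/dev/null; python3 tq.py; python3 -m creep '[25,0.1,0,0,3]' >/dev/null; python3 tq.py;python3 -m creep '[25,0.1,0,0,3]' >/dev/null; python3 tq.py; 
python3 - <<'E'
from h import *
s=get_image("side");save(cv2.resize(s["image"][235:290,330:390],(600,550),interpolation=2),"s7")
E
```

```text
ang 8.74 eff6 -0.6582 T [0.633 0.434 0.012] F [-0.7  3.7  5.1] z 118.12 w 32.5 t 21.55
ang 11.75 eff6 -0.6581 T [0.726 0.423 0.07 ] F [0.2 4.  6.5] z 118.02 w 32.2 t 21.65
ang 14.75 eff6 -0.6582 T [0.719 0.398 0.04 ] F [-0.6  4.   5.7] z 117.91 w 32.5 t 21.75
ang 17.75 eff6 -0.6583 T [0.699 0.431 0.04 ] F [-0.4  3.9  6.7] z 117.79 w 32.3 t 21.85
```

View pics/s7.png

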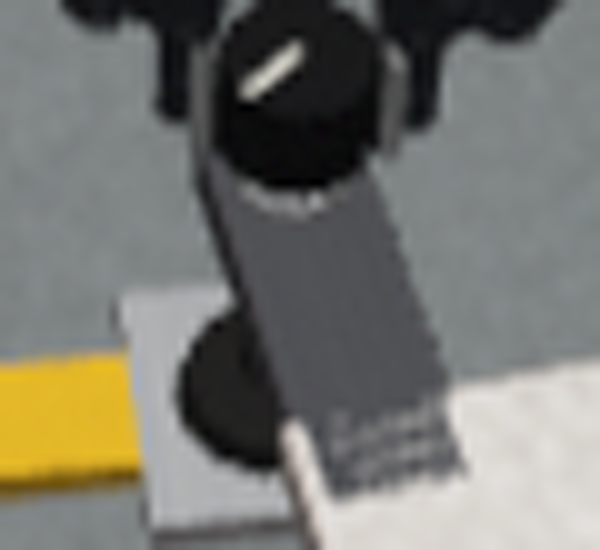

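The knob is turning and sinking, and the foot is nearly at the pad. Not bearing yet by effort, so I continue.

```bash
python3 -m creep '[25,0.1,0,0,3, 25,0.1,0,0,3]' >/dev/null; python3 tq.py; python3 -m creep '[25,0.1,0,0,3]' >/dev/null; python3 tq.py; python3 -m creep '[25,0.1,0,0,3]' >/dev/null; python3 tq.py; python3 -m creep '[25,0.1,0,0,3]' >/dev/null; python3 tq.py
```

```text
ang 23.74 eff6 -0.6855 T [0.73  0.373 0.021] F [0.4 3.5 6. ] z 117.64 w 32.3 t 22.1
ang 26.74 eff6 -0.6594 T [0.698 0.35  0.051] F [-0.2  3.8  5.2] z 117.5 w 32.3 t 22.2
ang 29.74 eff6 -0.6583 T [0.77  0.306 0.019] F [-0.7  3.6  5.3] z 117.42 w 32.2 t 22.3
ang 32.75 eff6 -0.6581 T [0.784 0.324 0.045] F [1.9 3.9 5.2] z 117.32 w 32.6 t 22.4
```

```bash
python3 -m creep '[25,0.1,0,0,3]' >/dev/null; python3 tq.py; python3 -m creep '[25,0.1,0,0,3]' >/dev/null; python3 tq.py; python3 -m creep '[25,0.1,0,0,3]' >/dev/null; python3 tq.py;python3 -m creep '[25,0.1,0,0,3]' >/dev/null; python3 tq.py
```

```text
ang 35.75 eff6 -0.6582 T [0.779 0.309 0.075] F [0.8 4.1 5.5] z 117.23 w 32.2 t 22.5
ang 38.75 eff6 -0.6581 T [0.841 0.26  0.047] F [0.6 3.5 4.8] z 117.1 w 32.0 t 22.6
ang 41.74 eff6 -0.6582 T [0.788 0.232 0.012] F [0.9 3.4 5.5] z 117.01 w 32.2 t 22.7
ang 44.75 eff6 -0.6582 T [0.81  0.22  0.043] F [0.7 3.5 4.4] z 116.93 w 32.3 t 22.8
```

```bash
python3 -m creep '[25,0.1,0,0,3]' >/dev/null; python3 tq.py; python3 -m creep '[25,0.1,0,0,3]' >/dev/null; python3 tq.py; python3 -m creep '[25,0.1,0,0,3]' >/dev/null; python3 tq.py;python3 -m creep '[25,0.1,0,0,3]' >/dev/null; python3 tq.py
```

```text
ang 47.75 eff6 -0.6581 T [0.828 0.145 0.079] F [0.7 3.3 5.1] z 116.85 w 32.1 t 22.9
ang 50.75 eff6 -0.658 T [0.803 0.189 0.072] F [1.3 3.5 5.1] z 116.75 w 32.7 t 23.0
ang 53.75 eff6 -0.6579 T [0.797 0.139 0.052] F [0.6 3.6 4.8] z 116.65 w 32.1 t 23.1
ang 56.75 eff6 -0.6582 T [0.839 0.127 0.006] F [1.5 2.7 4.4] z 116.53 w 32.5 t 23.2
```

```bash
python3 -c "
from h import *
b=[];e=[]
for i in range(14):
  get_image('side');o=monitor.get_obs();b.append(o['ft_torque'][2]);e.append(o['effort'][5])
print(np.mean(b[6:]),np.round(e,3))"
```

```text
-0.061929869164092044 [-0.188  0.449  0.095 -0.03  -0.06  -0.067 -0.068 -0.068 -0.068 -0.068
 -0.068 -0.068 -0.068 -0.068]
```

```bash
python3 -m creep '[25,0.1,0,0,3, 25,0.1,0,0,3]' >/dev/null; python3 tq.py; python3 -m creep '[25,0.1,0,0,3]' >/dev/null; python3 tq.py; python3 -m creep '[25,0.1,0,0,3]' >/dev/null; python3 tq.py
```

```text
ang 62.69 eff6 -0.6951 T [0.864 0.076 0.043] F [0.3 3.2 6.5] z 116.33 w 32.6 t 24.1
ang 65.7 eff6 -0.6616 T [0.926 0.072 0.032] F [1.7 3.5 5.5] z 116.2 w 31.9 t 24.2
ang 68.7 eff6 -0.6553 T [0.911 0.043 0.08 ] F [0.5 3.7 5.9] z 116.12 w 32.2 t 24.3
```

```bash
python3 -m creep '[25,0.1,0,0,3]' >/dev/null; python3 tq.py; python3 -m creep '[25,0.1,0,0,3]' >/dev/null; python3 tq.py; python3 -m creep '[25,0.1,0,0,3]' >/dev/null; python3 tq.py
```

```text
ang 71.7 eff6 -0.6459 T [ 0.852 -0.021  0.045] F [1.7 3.1 6.5] z 116.06 w 32.6 t 24.4
ang 74.7 eff6 -0.635 T [ 0.829 -0.021  0.052] F [0.9 3.6 5.3] z 115.92 w 32.6 t 24.5
ang 77.7 eff6 -0.6232 T [0.845 0.015 0.069] F [0.8 2.8 5.6] z 115.84 w 32.6 t 24.6
```

Contact shows clearly: effort has risen 0.035 N m since about 68°, which is about 3.3 N. One more 3° step, then let go.

```bash
python3 -m creep '[25,0.1,0,0,3]' >/dev/null; python3 tq.py; python3 -m creep '[25,0,0,0,0.3,25,0,0,0,0,25,0,0,0,0,25,0,0,0,0]'>/dev/null; python3 tq.py
python3 -m creep '[60,0,0,0,0, 60,0,0,0,0, 60,0,0,0,0, 60,0,0,0,0]' >/dev/null; python3 tq.py
python3 -m creep '[60,-20,0,0,0, 60,-40,0,0,0, 60,-40,0,0,0, 60,-10,0,0,0, 60,0,0,0,0, 60,0,0,0,0]'; python3 st.py
python3 - <<'E'
from h import *
s=get_image("side");w=get_image("wrist")
o=np.zeros((400,800,3),np.uint8);o[:,:400]=cv2.resize(s["image"][230:290,330:390],(400,400),interpolation=2);o[:,400:]=cv2.resize(w["image"][0:400,120:520],(400,400));save(o,"fin")
E
```

```text
ang 80.7 eff6 -0.6109 T [ 0.784 -0.04   0.086] F [1.6 2.3 5. ] z 115.77 w 32.2 t 24.7
ang 80.89 eff6 -0.0524 T [ 0.882 -0.014 -0.069] F [0.4 3.7 5.3] z 115.76 w 31.9 t 25.1
ang 80.97 eff6 -0.0027 T [-0.047  0.024 -0.044] F [ 0.3 -0.2 -0.5] z 113.36 w 60.0 t 25.5
time_s: 26.1
tcp_pos: [586.2, -151.6, 222.2]
orientation: [-0.514, 1.569, 2.785]
contact_force: [0.3, -0.2, 0.1]
width: 59.9
[[-0.0016, 0.1569, -0.9876], [0.0006, -0.9876, -0.1569], [-1.0, -0.0009, 0.0015]]
26.1 [ 586.25 -151.62  222.23] w 59.87 F [ 0.33 -0.16  0.14] T [-0.005  0.035  0.025] j [-0.383  0.182  1.588 -0.     1.373  1.03 ]
```

View pics/fin.png

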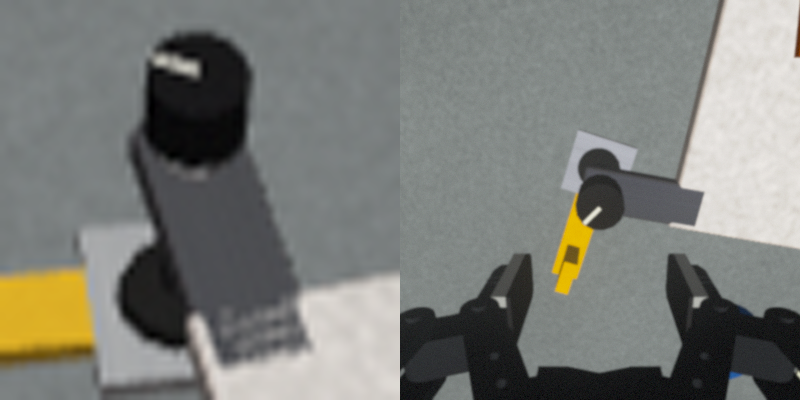

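The foot sits on the pad, centred, and the gripper is clear of everything. Handing in.

```bash
python3 -c "
from rig import robot;print(robot.sign_off())"
```

```text
the job is handed in; nothing more can be done
None
```

The yellow packer is under the levelling foot with its pad centred to about 2–3 mm. The foot is screwed down onto it and bearing lightly. I let go, backed the gripper clear and handed in at about 26 s.

- **Placing:** The first push along the desk stopped about 6 mm short because friction built up; the wrist briefly read 29 N back and 37 N up. I let go, regripped a little higher and pushed again (13 N back, 15 N up at the end). My estimates of the foot position from the cameras differ by about 2–3 mm. The final wrist view shows the foot and the pad centred on each other to within about 3 px.
- **Screwing down:** I turned the knob about 202°. It ran freely until about 190°, when the joint 6 effort began to rise steadily, by 0.047 N m in all. From the travel past contact I estimate a load of 4 to 4.5 N, within the wanted few newtons. I inferred that load from effort and turn; nothing measures it directly. The wrist torque sensor was too noisy to confirm it.
- **Last checks:** The wrist force was near zero with the gripper open and about 100 mm above the knob. The tape, can, pen cup and purple look-alikes were never touched.

I viewed 12 pictures, two over the budget of 10.

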